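# Pack the glass jars into their cardboard trays by size

### The arm

A 7-joint arm with a two-finger parallel gripper is mounted at the origin on the work surface. World frame = base frame: x ahead of the robot, y to its left, z up, the work surface at z = 0. Lengths are in m, angles in rad, forces in N, time in s.
With the tool pointing down it reaches from about 0.425 to 0.925 m from the base axis. Payload 6.8 kg.
Tool frame: the origin (TCP) lies at the very end of the fingers, on their centre line; the grasp point (between the pads) lies 19 mm behind it; z points along the fingers, y is the line along which they close (so a half turn about z gives the same grasp; the last joint's range is limited). The gripper opens to 85 mm and grips with 20 to 120 N. Pads are 22 mm wide; open, the fingers measure 114 mm over their backs; the gripper's body (76 mm by 85 mm) begins 54 mm behind the grasp point. The pads swing forward as they close: fully open they stand 13 mm farther back than shut.
Start: joints at [1.058, 0.477, 0.022, 1.555, -0.011, 1.109, -0.083], TCP at [0.266, -0.62, 0.231] pointing down, gripper open.
Joint ranges: [-2.96, 2.96], [-0.34, 2.1], [-1.41, 1.46], [0.24, 2.44], [-1.37, 4.51], [0.17, 1.92], [-2.96, 2.96]. Speed limits (rad/s): [2.39, 2.39, 3.14, 3.14, 3.14, 3.14, 3.14].

### API

Orientations are given as a rotation vector (axis times angle).
In Python, from bench import monitor, optics, r gives the robot as it stands.
- The arm moves only by the shell command python3 -m crank 'ROWS' [OPENING] [FORCE]. ROWS is JSON, a list of rows, each a list of 2 entries, a list of its own where there are three numbers: the shift along the tool's x, y, z in cm, then the turn, a rotation vector about the tool's x, y, z in rad. A call has 1 to 5 rows; each row shifts and turns the commanded pose from where the row before left it, along the tool's axes as they then stand; what a row does not reach is not made up. A row lasts 1/10 s, in which the tool goes at most 50 mm and 8.59 degrees, less where a joint would pass 70% of its speed; a pose out of reach is approached as far as the arm can. A call is refused whole if a number of a shift passes 5 or a number of a turn 0.15, either way. A call with a gripper value outside its range is refused whole. OPENING is the finger opening in cm, from 0 to 8.54, set as the call begins (- or left out, the last holds). The fingers move at their own pace and stop on an object; FORCE is the grip in N (left out, the last holds). Time passes only in rows, so rows that do not move let the fingers close. It gives the time, the measured TCP pose, the force, the opening and the grip force at its end, in the units of the state.
- monitor.get_obs(): the state, without advancing time (a new reading comes with each control period).
- optics.grab_frame(name): name is "side" or "top"; returns (picture, depth): 420x560x3 uint8, red, green, blue; 420x560 float32, m along the optical axis (not along the pixel's ray), 0 where there is no reading.
- optics.camera_model(name): a dict with "vertical_fov" (degrees; the focal length in pixels is half the picture's height over the tangent of half this angle, whatever the lens; pixels are square), "cx", "cy" (the principal point, pixels), "R" (3x3) and "t" (3): a world point X has camera coordinates R X + t. Camera axes: x right, y down, z forward; pixel columns grow to the right and rows downward; lengths in m; the calibration is good to about 2 mm. A picture is of the moment at which its call begins. camera_model takes no time and is no camera call.
- r.hand_in(): hands the job in; it is judged then, once.
The state is a dict: "clock": time; "joints": joint angles; "qvel": joint speeds; "tau": joint torques, N m; "tcp_pos": TCP position; "orientation": TCP orientation; "contact_force": force on the tool from outside, world axes, zero at the start; "moment": the same for the moment, N m; "grip_width": finger opening in m; "gripper_force": force on a finger pad.
Only numpy, scipy, OpenCV 4.12 (cv2) and the standard library are available. Lean on these libraries where they do the work, as an engineer would, in place of code of your own. Each camera call takes 0.05 s, during which the arm holds its last target. There are 200 camera calls.

### The job

Pick out the four brown glass screw-top jars on the shop's packing counter and stand each one upright in the cardboard tray of its size: the smallest jar in the smallest tray, the next in the next, and so on up to the largest jar in the largest tray. Set them down on the tray floor without dropping them, and leave the metal tin and the tea box standing where they are.

Things in the scene. Friction and masses are not known exactly. Their poses are not given: they have to be found in the camera images.
- jar_a_mid (a point): the smallest (slimmest) of the four screw-top jars: upright round brown glass jar, white paper band, black screw lid; body diameter 32 mm, height 88 mm (the lid, 28 mm across, is the top 16 mm); loose, starts standing on the counter. Point: on its axis, half-way up (44 mm above its underside), z up.
- jar_b_mid (a point): the second smallest of the four screw-top jars: upright round brown glass jar, white paper band, black screw lid; body diameter 42 mm, height 90 mm (the lid, 38 mm across, is the top 16 mm); loose, starts standing on the counter. Point: on its axis, half-way up (45 mm above its underside), z up.
- jar_c_mid (a point): the second largest of the four screw-top jars: upright round brown glass jar, white paper band, black screw lid; body diameter 52 mm, height 92 mm (the lid, 48 mm across, is the top 16 mm); loose, starts standing on the counter. Point: on its axis, half-way up (46 mm above its underside), z up.
- jar_d_mid (a point): the largest (widest) of the four screw-top jars: upright round brown glass jar, white paper band, black screw lid; body diameter 62 mm, height 94 mm (the lid, 58 mm across, is the top 16 mm); loose, starts standing on the counter. Point: on its axis, half-way up (47 mm above its underside), z up.
- tray_a: the smallest (slimmest) of the four square open cardboard trays, fixed to the counter: 58 x 58 mm outside, 52 x 52 mm inside, 24 mm high, walls and floor 3 mm thick; leaves 10 mm all round the 32 mm jar. Origin: centre of its underside, on the counter; x and y along its sides.
- tray_b: the second smallest of the four square open cardboard trays, fixed to the counter: 68 x 68 mm outside, 62 x 62 mm inside, 24 mm high, walls and floor 3 mm thick; leaves 10 mm all round the 42 mm jar. Origin: centre of its underside, on the counter; x and y along its sides.
- tray_c: the second largest of the four square open cardboard trays, fixed to the counter: 78 x 78 mm outside, 72 x 72 mm inside, 24 mm high, walls and floor 3 mm thick; leaves 10 mm all round the 52 mm jar. Origin: centre of its underside, on the counter; x and y along its sides.
- tray_d: the largest (widest) of the four square open cardboard trays, fixed to the counter: 88 x 88 mm outside, 82 x 82 mm inside, 24 mm high, walls and floor 3 mm thick; leaves 10 mm all round the 62 mm jar. Origin: centre of its underside, on the counter; x and y along its sides.
- tin_mid (a point): bystander, not a jar: plain round metal tin with a paper band, flat bare metal top, diameter 52 mm, height 84 mm, loose, standing; to be left alone. Point: its centre, 42 mm up.
- tea_box_mid (a point): bystander, not a jar: rectangular paperboard tea box with a green band, 60 x 46 x 88 mm high, loose, standing; to be left alone. Point: its centre, 44 mm up.

How it is judged:
By the outcome, as a careful person would: the job done as asked, in the order asked, and still so for the second after the job is handed in, with the robot touching nothing.
It also fails if it takes over 115 s, if anything falls off the work surface, if the arm or the gripper's body presses on something with over 40 N, if the wrist force passes 120 N, or if a joint passes its speed limit or range.

## Working session

There is one attempt and no reset: what is moved stays moved. The work goes in short steps, Python scripts to look and compute and a shell command to move; the robot and the scene stay as the last step left them, time stands still between calls to the robot, and variables do not carry over. Pictures are saved under pics/ and viewed, at most 14 in all, crops included, and the job is handed in when it is done.

```bash
ls; mkdir -p pics; python3 - <<'E'
from bench import monitor, optics, r
import cv2
o=monitor.get_obs()
for k in ("clock","tcp_pos","orientation","grip_width","contact_force"): print(k,o[k])
for n in ("side","top"):
    p,d=optics.grab_frame(n); cv2.imwrite(f"pics/{n}0.png",p[:,:,::-1]); 
    import numpy as np; np.savez(f"{n}0.npz",p=p,d=d)
    print(n,optics.camera_model(n))
E
```

```text
pics
clock 0.0
tcp_pos [ 0.26560576 -0.61992191  0.23035133]
orientation [-3.07578918e+00 -6.31188214e-01  7.31082256e-04]
grip_width 0.08553636327416257
contact_force [-0.74429685  0.25758168  0.2727763 ]
side {'vertical_fov': 42.604787691771705, 'cx': 283.8739872214966, 'cy': 220.29570246899257, 'R': array([[-0.9968247 , -0.07668394, -0.02144958],
       [-0.03567575,  0.67092798, -0.74066381],
       [ 0.07118814, -0.73754676, -0.67153334]]), 't': array([0.51576806, 0.05669811, 1.46964886])}
top {'vertical_fov': 56.90869716405375, 'cx': 278.36760180372204, 'cy': 205.26424487886726, 'R': array([[ 0.01625496, -0.99975057,  0.01531586],
       [-0.98949498, -0.01828516, -0.14340622],
       [ 0.14365051, -0.0128239 , -0.98954539]]), 't': array([-0.00907235,  0.52357154,  0.95026881])}
```

View pics/side0.png

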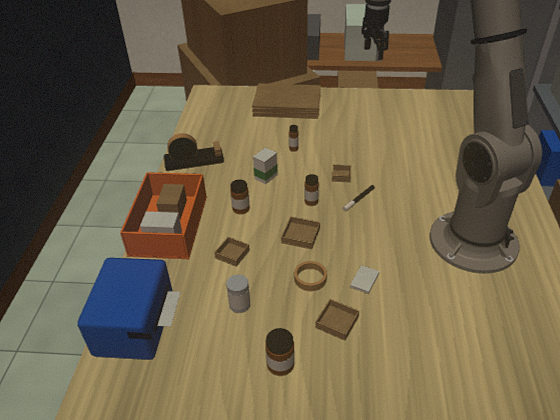

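View pics/top0.png

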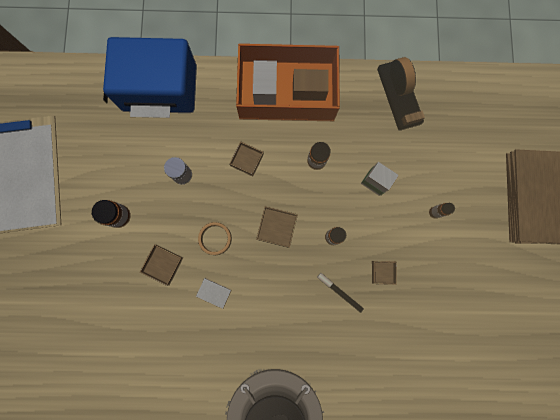

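Side view: four black-lidded jars at about (293,137), (240,196), (311,189) and (280,350), with the tin at (238,293) and the tea box at (265,165). In the top view the lids are at about (446,209) a, (335,236) b, (319,153) c and (105,211) d. The trays are at (161,265), (277,227), (247,158) and (384,272). Next I'll measure them with depth, checking heights and sizes.

```bash
cat > h.py <<'E'
import numpy as np, cv2
from bench import optics
def cloud(n,d):
    m=optics.camera_model(n); f=210/np.tan(np.radians(m["vertical_fov"])/2)
    v,u=np.mgrid[:420,:560]
    P=np.stack([(u-m["cx"])/f*d,(v-m["cy"])/f*d,d],-1)-m["t"]
    return P@m["R"]          # R^T (Xc-t)
def blob(W,d,c,rad,zlo,zhi):
    v,u=np.mgrid[:420,:560]
    k=(np.hypot(u-c[0],v-c[1])<rad)&(d>0)&(W[...,2]>zlo)&(W[...,2]<zhi)
    return k,W[k]
E
python3 - <<'E'
from h import *
z=np.load("top0.npz"); d=z["d"]; W=cloud("top",d)
print("table z", np.median(W[300:330,150:400,2]))
for n,c,H in (("a",(446,209),.088),("b",(335,236),.090),("c",(319,153),.092),("d",(105,211),.094),("tin",(177,168),.084),("tea",(380,178),.088)):
    k,p=blob(W,d,c,28,H-.006,H+.012)
    (x,y),r=cv2.minEnclosingCircle((p[:,:2]*1000).astype(np.float32))
    print(n,len(p),"circle",x,y,"dia",2*r,"ztop",np.median(p[:,2])*1000,"mean",p.mean(0)[:2]*1000, "extent",np.ptp(p,axis=0)[:2]*1000)
    if n=="tea": print(cv2.minAreaRect((p[:,:2]*1000).astype(np.float32)))
for c in ((161,265),(277,227),(247,158),(384,272)):
    k,p=blob(W,d,c,30,.015,.032)
    k2,f=blob(W,d,c,6,-.02,.05)
    print("tray",c,len(p),cv2.minAreaRect((p[:,:2]*1000).astype(np.float32)),"z",np.percentile(p[:,2],90)*1000,"floor",np.median(f[:,2])*1000)
E
```

```text
table z -6.337895025763666e-05
a 109 circle 517.8175048828125 -414.46734619140625 dia 28.66640853881836 ztop 87.42712911528159 mean [ 517.46881805 -413.56698424] extent [25.2141978  26.42324774]
b 193 circle 447.5531311035156 -143.21839904785156 dia 37.92420959472656 ztop 89.88649333192532 mean [ 447.63160501 -143.05586645] extent [36.12220225 36.24053046]
c 292 circle 652.9835815429688 -100.9155044555664 dia 47.547367095947266 ztop 92.05485606834887 mean [ 652.39173962 -100.6709249 ] extent [46.94557636 47.0994513 ]
d 474 circle 493.1742858886719 416.8151550292969 dia 57.79479217529297 ztop 94.39199808036405 mean [492.79712871 416.19944356] extent [55.52615289 56.08743834]
tin 364 circle 607.2785034179688 257.5058288574219 dia 53.825626373291016 ztop 84.2569979191743 mean [606.22119569 257.01965957] extent [52.80572744 52.39271515]
tea 462 circle 594.7105102539062 -256.18621826171875 dia 73.38265228271484 ztop 87.78316513204481 mean [ 594.26999694 -255.48181714] extent [69.268803   70.90815574]
((594.9364624023438, -256.20819091796875), (59.765506744384766, 47.68291091918945), 56.880531311035156)
tray (161, 265) 214 ((368.8955993652344, 295.05010986328125), (78.94108581542969, 78.49510192871094), 64.87173461914062) z 26.084427878229977 floor 3.273378100353411
tray (277, 227) 184 ((470.8976135253906, 3.1259803771972656), (87.68643188476562, 87.96406555175781), 77.23184204101562) z 25.871684775050817 floor 3.0308980740580704
tray (247, 158) 159 ((650.6285400390625, 87.07052612304688), (68.73709869384766, 68.22575378417969), 66.6649169921875) z 26.348961762828583 floor 3.196042528446701
tray (384, 272) 137 ((359.1671142578125, -272.7224426269531), (58.82421875, 57.98423385620117), 88.8498306274414) z 25.868485150264352 floor 2.7750050431973037
```

All sizes and heights match, so trays are identified by size: A (359,-273), B (651,87), C (369,295), D (471,3) mm. Jars and trays are round or fit between fingers that stay above the 24 mm walls, so the yaw stays fixed. First I'll move above jar a.

```bash
cat > go.py <<'E'
import sys, numpy as np
from bench import monitor
from scipy.spatial.transform import Rotation as Ro
T=dict(a=(517.6,-414.2),b=(447.6,-143.2),c=(653,-101),d=(493,416.5),A=(359.2,-272.7),B=(650.6,87),C=(368.9,295),D=(470.9,3.1))
o=monitor.get_obs(); p=o["tcp_pos"]*1000; x=T[sys.argv[1]]; R=Ro.from_rotvec(o["orientation"])
print("t%.1f"%o["clock"],p.round(1),"F",np.round(o["contact_force"],1),"w%.1f"%(o["grip_width"]*1000),"g",np.round(o["gripper_force"],1),"| tool cm to",sys.argv[1:],(R.inv().apply([x[0]-p[0],x[1]-p[1],float(sys.argv[2])-p[2]])/10).round(2), "tilt", R.apply([0,0,1]).round(3),"q7 %.2f"%o["joints"][6])
E
python3 -m crank '[[[4.4,-1.3,0],[0,0,0]],[[4.5,-1.3,0],[0,0,0]],[[4.5,-1.3,0],[0,0,0]],[[4.5,-1.3,0],[0,0,0]],[[4.5,-1.3,0],[0,0,0]]]' 8.5 40
python3 -m crank '[[[4.5,-1.3,0],[0,0,0]],[[4.4,-1.2,0],[0,0,0]],[[0,0,0],[0,0,0]],[[0,0,0],[0,0,0]]]'
python3 go.py a 30
```

```text
clock: 0.6
tcp_pos: [0.4472, -0.471, 0.231]
orientation: [-3.077, -0.631, 0.001]
contact_force: [0.1, -1.6, 0.2]
grip_width: 0.0849
gripper_force: 0.0
clock: 1.0
tcp_pos: [0.5191, -0.4129, 0.2307]
orientation: [-3.075, -0.636, 0.001]
contact_force: [-1.1, 0.1, -0.8]
grip_width: 0.0852
gripper_force: 0.0
t1.0 [ 519.1 -412.9  230.7] F [-1.1  0.1 -0.8] w85.2 g 0.0 | tool cm to ['a', '30'] [-0.18  0.08 20.07] tilt [-0.001  0.001 -1.   ] q7 -0.61
```

```bash

python3 -m crank '[[[-0.2,0.1,3],[0,0,0]],[[0,0,4],[0,0,0]],[[0,0,4],[0,0,0]],[[0,0,3],[0,0,0]],[[0,0,2.5],[0,0,0]]]' >/dev/null
python3 -m crank '[[[0,0,2],[0,0,0]],[[0,0,1.5],[0,0,0]],[[0,0,0],[0,0,0]],[[0,0,0],[0,0,0]]]' >/dev/null
python3 go.py a 30
python3 -m crank '[[[0,0,0],[0,0,0]],[[0,0,0],[0,0,0]],[[0,0,0],[0,0,0]],[[0,0,0],[0,0,0]],[[0,0,0],[0,0,0]]]' 2.2 40 >/dev/null
python3 -m crank '[[[0,0,0],[0,0,0]],[[0,0,0],[0,0,0]],[[0,0,0],[0,0,0]],[[0,0,0],[0,0,0]],[[0,0,0],[0,0,0]]]'
python3 go.py A 180
```

```text
t1.9 [ 516.3 -417.1   31.7] F [ 0.2  0.3 -0.3] w85.1 g 0.0 | tool cm to ['a', '30'] [ 0.23 -0.21  0.17] tilt [ 0.    -0.001 -1.   ] q7 -0.63
clock: 2.9
tcp_pos: [0.5171, -0.4165, 0.0321]
orientation: [3.077, 0.631, 0.001]
contact_force: [-0.4, -0.6, 6.1]
grip_width: 0.0311
gripper_force: 39.3
t2.9 [ 517.1 -416.5   32.1] F [-0.4 -0.6  6.1] w31.1 g 39.3 | tool cm to ['A', '180'] [ -8.84 -19.42 -14.81] tilt [ 0.001 -0.001 -1.   ] q7 -0.63
```

```bash

python3 -m crank '[[[0,0,-1],[0,0,0]],[[0,0,-2.5],[0,0,0]],[[0,0,-3],[0,0,0]],[[0,0,-2.5],[0,0,0]],[[0,0,-1],[0,0,0]]]' >/dev/null
python3 -m crank '[[[-0.6,-1.2,0],[0,0,0]],[[-1.2,-2.6,0],[0,0,0]],[[-1.4,-3,0],[0,0,0]],[[-1.4,-3,0],[0,0,0]],[[-1.4,-3,0],[0,0,0]]]' >/dev/null
python3 -m crank '[[[-1.2,-2.8,0],[0,0,0]],[[-1,-2.2,0],[0,0,0]],[[-0.5,-1.2,0],[0,0,0]],[[-0.1,-0.4,0],[0,0,0]],[[0,0,0],[0,0,0]]]' >/dev/null
python3 go.py A 35
python3 - <<'E'
from h import *
p,d=optics.grab_frame("top"); cv2.imwrite("pics/top1.png",cv2.resize(p[180:360,260:500,::-1],None,fx=3,fy=3))
W=cloud("top",d)
k,q=blob(W,d,(384,272),45,.02,.2); print(len(q),q.min(0),q.max(0))
p,d=optics.grab_frame("side"); cv2.imwrite("pics/side1.png",cv2.resize(p[60:240,240:480,::-1],None,fx=3,fy=3))
E
```

```text
t4.4 [ 359.9 -272.6  131.4] F [ 0.4 -0.6 -1.9] w31.0 g 39.8 | tool cm to ['A', '35'] [-0.07 -0.03  9.64] tilt [ 0.001 -0.    -1.   ] q7 -0.69
201 [ 0.33202233 -0.3019445   0.02014245] [ 0.38778704 -0.22001814  0.19996649]
```

View pics/side1.png

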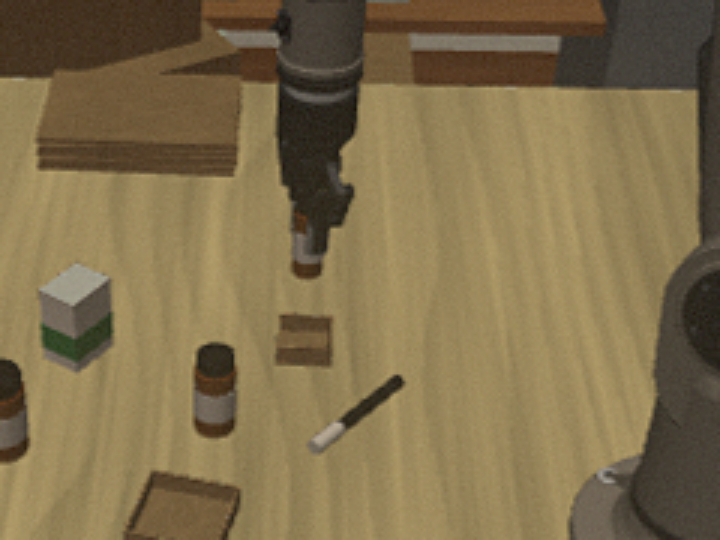

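The crop shows jar a upright in the fingers at crop (308,250), above tray A at (304,340). Next I'll lower it onto the floor.

```bash

python3 -m crank '[[[0,0,1.5],[0,0,0]],[[0,0,2.5],[0,0,0]],[[0,0,2.5],[0,0,0]],[[0,0,1.5],[0,0,0]],[[0,0,0.8],[0,0,0]]]' >/dev/null
python3 -m crank '[[[0,0,0.4],[0,0,0]],[[0,0,0.1],[0,0,0]],[[0,0,0],[0,0,0]]]' >/dev/null; python3 go.py A 35
python3 -m crank '[[[0,0,0.1],[0,0,0]],[[0,0,0.1],[0,0,0]],[[0,0,0],[0,0,0]]]' >/dev/null; python3 go.py A 35
python3 -m crank '[[[0,0,0.1],[0,0,0]],[[0,0,0],[0,0,0]]]' >/dev/null; python3 go.py A 35
```

```text
t5.3 [ 360.  -272.9   38.7] F [ 0.1  0.5 -0.5] w31.5 g 39.8 | tool cm to ['A', '35'] [-0.06 -0.05  0.37] tilt [ 0.001 -0.001 -1.   ] q7 -0.73
t5.6 [ 359.5 -272.6   36.5] F [-0.  -0.7 -1.3] w31.1 g 39.8 | tool cm to ['A', '35'] [-0.03 -0.    0.15] tilt [ 0. -0. -1.] q7 -0.73
t5.8 [ 359.4 -272.5   35.3] F [ 0.1  0.7 -0.3] w30.9 g 39.8 | tool cm to ['A', '35'] [-0.02  0.01  0.03] tilt [ 0. -0. -1.] q7 -0.73
```

```bash

python3 -m crank '[[[0,0,0.1],[0,0,0]],[[0,0,0],[0,0,0]]]' >/dev/null; python3 go.py A 35
python3 -m crank '[[[0,0,0.05],[0,0,0]],[[0,0,0],[0,0,0]]]' >/dev/null; python3 go.py A 35
python3 -m crank '[[[0,0,0.05],[0,0,0]],[[0,0,0],[0,0,0]]]' >/dev/null; python3 go.py A 35
```

```text
t6.0 [ 359.5 -272.6   34.9] F [-2.4  1.5  9.9] w31.0 g 40.9 | tool cm to ['A', '35'] [-0.03 -0.   -0.01] tilt [ 0. -0. -1.] q7 -0.73
t6.2 [ 359.5 -272.6   34.9] F [-3.6  3.5 17.4] w31.0 g 41.8 | tool cm to ['A', '35'] [-0.03 -0.   -0.01] tilt [ 0. -0. -1.] q7 -0.73
t6.4 [ 359.5 -272.6   34.8] F [-3.9  3.8 24.8] w30.9 g 42.5 | tool cm to ['A', '35'] [-0.03 -0.   -0.02] tilt [ 0. -0. -1.] q7 -0.73
```

Contact at 35 mm, as expected. I'll ease off the push, release, and rise.

```bash

python3 -m crank '[[[0,0,-0.13],[0,0,0]],[[0,0,0],[0,0,0]]]' >/dev/null; python3 go.py A 35
python3 -m crank '[[[0,0,0],[0,0,0]],[[0,0,0],[0,0,0]],[[0,0,0],[0,0,0]],[[0,0,0],[0,0,0]],[[0,0,0],[0,0,0]]]' 6 >/dev/null
python3 -m crank '[[[0,0,0],[0,0,0]],[[0,0,-1],[0,0,0]],[[0,0,-3],[0,0,0]],[[0,0,-4],[0,0,0]],[[0,0,-4],[0,0,0]]]' 8.5 >/dev/null
python3 -m crank '[[[0,0,-2],[0,0,0]],[[0,0,0],[0,0,0]],[[0,0,0],[0,0,0]]]' >/dev/null
python3 go.py b 30
```

```text
t6.6 [ 359.7 -272.7   34.9] F [-1.4 -0.2  8.9] w30.9 g 40.6 | tool cm to ['A', '35'] [-0.04 -0.02 -0.01] tilt [ 0.001 -0.    -1.   ] q7 -0.73
t7.9 [ 359.3 -272.5  175.2] F [-0.4  0.7 -0.1] w85.1 g 0.0 | tool cm to ['b', '30'] [13.2  -8.43 14.51] tilt [ 0.001 -0.001 -1.   ] q7 -0.68
```

```bash

python3 -m crank '[[[2.6,-1.6,0],[0,0,0]],[[3.5,-2.3,0],[0,0,0]],[[3.5,-2.3,0],[0,0,0]],[[2.6,-1.7,0],[0,0,0]],[[1,-0.5,0],[0,0,0]]]' >/dev/null
python3 -m crank '[[[0,0,0],[0,0,0]],[[0,0,0],[0,0,0]],[[0,0,0],[0,0,0]]]' >/dev/null
python3 go.py b 30
python3 -m crank '[[[0,0,2],[0,0,0]],[[0,0,3],[0,0,0]],[[0,0,3],[0,0,0]],[[0,0,2.5],[0,0,0]],[[0,0,2],[0,0,0]]]' >/dev/null
python3 -m crank '[[[0,0,1.5],[0,0,0]],[[0,0,0.5],[0,0,0]],[[0,0,0],[0,0,0]],[[0,0,0],[0,0,0]]]' >/dev/null
python3 go.py b 30
python3 - <<'E'
from h import *
p,d=optics.grab_frame("top"); cv2.imwrite("pics/top2.png",cv2.resize(p[180:320,280:460,::-1],None,fx=4,fy=4))
E
```

```text
t8.7 [ 446.3 -145.   174.1] F [ 0.5 -0.   0.5] w84.9 g 0.0 | tool cm to ['b', '30'] [ 0.21 -0.11 14.41] tilt [-0.001 -0.    -1.   ] q7 -1.05
t9.6 [ 447.8 -144.    30.2] F [-0.   0.1 -0.3] w84.7 g 0.0 | tool cm to ['b', '30'] [ 0.01 -0.08  0.02] tilt [ 0.001 -0.    -1.   ] q7 -1.14
```

View pics/top2.png

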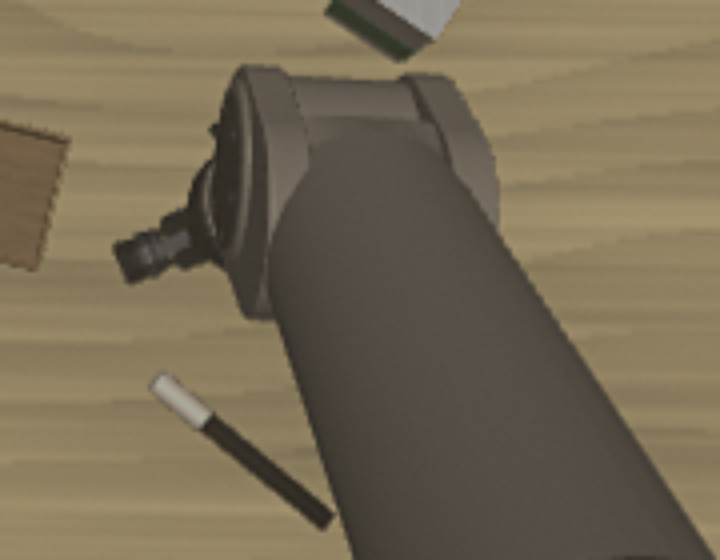

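The arm hides both tray A and jar b from above, so I'll check tray A later. Now I'll grasp b.

```bash

python3 -m crank '[[[0,0,0],[0,0,0]],[[0,0,0],[0,0,0]],[[0,0,0],[0,0,0]],[[0,0,0],[0,0,0]],[[0,0,0],[0,0,0]]]' 3.2 40 >/dev/null
python3 -m crank '[[[0,0,0],[0,0,0]],[[0,0,0],[0,0,0]],[[0,0,0],[0,0,0]],[[0,0,0],[0,0,0]]]' >/dev/null
python3 go.py B 130
python3 -m crank '[[[0,0,-1],[0,0,0]],[[0,0,-2.5],[0,0,0]],[[0,0,-3],[0,0,0]],[[0,0,-2.5],[0,0,0]],[[0,0,-1],[0,0,0]]]' >/dev/null
python3 go.py B 33
```

```text
t10.6 [ 448.1 -143.5   30.1] F [-0.5  0.   6. ] w41.2 g 39.6 | tool cm to ['B', '130'] [ 27.7  -13.21  -9.98] tilt [ 0.001 -0.    -1.   ] q7 -1.14
t11.1 [ 448.6 -143.4  132. ] F [ 0.9 -1.3 -1.1] w41.0 g 41.0 | tool cm to ['B', '33'] [ 27.61 -13.25   9.95] tilt [ 0.003 -0.001 -1.   ] q7 -1.07
```

```bash

python3 -m crank '[[[1.3,-0.6,0],[0,0,0]],[[2.5,-1.2,0],[0,0,0]],[[3,-1.45,0],[0,0,0]],[[3,-1.45,0],[0,0,0]],[[3,-1.45,0],[0,0,0]]]' >/dev/null
python3 -m crank '[[[3,-1.45,0],[0,0,0]],[[3,-1.45,0],[0,0,0]],[[3,-1.45,0],[0,0,0]],[[2.6,-1.25,0],[0,0,0]],[[1.8,-0.9,0],[0,0,0]]]' >/dev/null
python3 -m crank '[[[1,-0.5,0],[0,0,0]],[[0.4,-0.1,0],[0,0,0]],[[0,0,0],[0,0,0]],[[0,0,0],[0,0,0]]]' >/dev/null
python3 go.py B 33
python3 - <<'E'
from h import *
z=np.load("top0.npz")
p,d=optics.grab_frame("top"); W=cloud("top",d); cv2.imwrite("pics/top3.png",cv2.resize(p[230:320,340:460,::-1],None,fx=4,fy=4))
k,q=blob(W,d,(390,270),22,.08,.1); print(len(q), cv2.minEnclosingCircle((q[:,:2]*1000).astype(np.float32)) if len(q) else 0, np.median(q[:,2]) if len(q) else 0)
p,d=optics.grab_frame("side"); cv2.imwrite("pics/side3.png",cv2.resize(p[60:300,180:420,::-1],None,fx=2.4,fy=2.4))
E
```

```text
t12.4 [648.5  85.8 129.1] F [-0.6  1.4 -1.4] w41.1 g 41.0 | tool cm to ['B', '33'] [ 0.25 -0.03  9.61] tilt [-0.001 -0.001 -1.   ] q7 -1.52
121 ((360.4056701660156, -271.7004089355469), 14.395635604858398) 0.09063907426359817
```

View pics/side3.png

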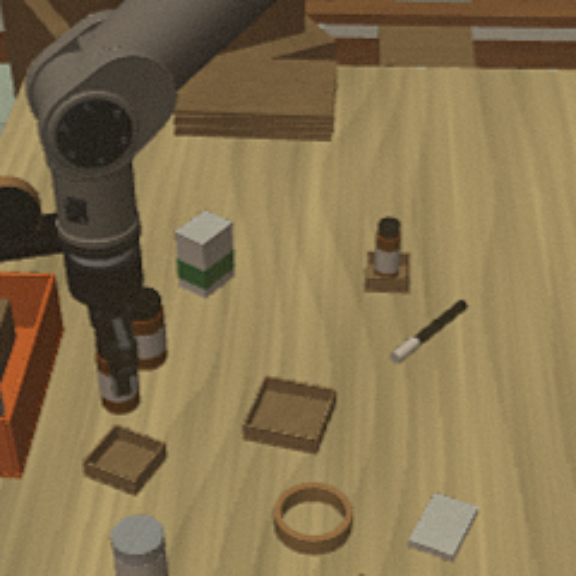

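Jar a stands in tray A at crop (388,250); its lid measures (360,-272) at 91 mm, as it should. Jar b is upright above tray B (125,460). Lowering it.

```bash

python3 -m crank '[[[0.2,0,1.5],[0,0,0]],[[0,0,2.5],[0,0,0]],[[0,0,2.3],[0,0,0]],[[0,0,1.5],[0,0,0]],[[0,0,0.8],[0,0,0]]]' >/dev/null
python3 -m crank '[[[0,0,0.5],[0,0,0]],[[0,0,0.2],[0,0,0]],[[0,0,0],[0,0,0]],[[0,0,0],[0,0,0]]]' >/dev/null; python3 go.py B 33
python3 -m crank '[[[0,0,0.1],[0,0,0]],[[0,0,0],[0,0,0]]]' >/dev/null; python3 go.py B 33
python3 -m crank '[[[0,0,0.1],[0,0,0]],[[0,0,0],[0,0,0]]]' >/dev/null; python3 go.py B 33
```

```text
t13.4 [651.6  88.1  37.5] F [ 0.3 -0.1 -2.2] w41.4 g 41.0 | tool cm to ['B', '33'] [-0.14  0.06  0.45] tilt [ 0.001  0.    -1.   ] q7 -1.55
t13.7 [651.2  88.   36. ] F [ 0.5 -0.2 -2.5] w41.3 g 41.0 | tool cm to ['B', '33'] [-0.09  0.07  0.3 ] tilt [ 0.001  0.    -1.   ] q7 -1.55
t13.8 [651.   87.9  34.6] F [ 0.2  1.  -2.1] w41.1 g 41.0 | tool cm to ['B', '33'] [-0.07  0.07  0.16] tilt [-0. -0. -1.] q7 -1.55
```

```bash

python3 -m crank '[[[0,0,0.1],[0,0,0]],[[0,0,0],[0,0,0]]]' >/dev/null; python3 go.py B 33
python3 -m crank '[[[0,0,0.06],[0,0,0]],[[0,0,0],[0,0,0]]]' >/dev/null; python3 go.py B 33
```

```text
t14.1 [650.9  87.9  33.4] F [ 0.4  0.7 -1.6] w41.2 g 41.0 | tool cm to ['B', '33'] [-0.07  0.07  0.04] tilt [-0. -0. -1.] q7 -1.55
t14.2 [651.   87.9  33.3] F [-1.9 -0.8  0.3] w41.0 g 41.3 | tool cm to ['B', '33'] [-0.07  0.07  0.03] tilt [ 0. -0. -1.] q7 -1.55
```

```bash

python3 -m crank '[[[0,0,0.03],[0,0,0]],[[0,0,0],[0,0,0]]]' >/dev/null; python3 go.py B 33
python3 -m crank '[[[0,0,0],[0,0,0]],[[0,0,0],[0,0,0]],[[0,0,0],[0,0,0]],[[0,0,0],[0,0,0]],[[0,0,0],[0,0,0]]]' 7 >/dev/null
python3 -m crank '[[[0,0,0],[0,0,0]],[[0,0,-1],[0,0,0]],[[0,0,-3],[0,0,0]],[[0,0,-4],[0,0,0]],[[0,0,-4],[0,0,0]]]' 8.5 >/dev/null
python3 -m crank '[[[0,0,-2],[0,0,0]],[[0,0,0],[0,0,0]],[[0,0,0],[0,0,0]]]' >/dev/null
python3 go.py c 32
```

```text
t14.4 [651.1  88.   33.2] F [-2.6 -0.2  5.1] w40.9 g 41.5 | tool cm to ['B', '33'] [-0.08  0.07  0.02] tilt [ 0. -0. -1.] q7 -1.55
t15.8 [651.   88.  173.4] F [-0.   0.  -0.1] w85.5 g 0.0 | tool cm to ['c', '32'] [-7.27 17.44 14.14] tilt [ 0.001  0.    -1.   ] q7 -1.51
```

```bash

python3 -m crank '[[[-0.8,1.9,0],[0,0,0]],[[-1.6,3.7,0],[0,0,0]],[[-1.7,4.2,0],[0,0,0]],[[-1.6,3.9,0],[0,0,0]],[[-1.1,2.6,0],[0,0,0]]]' >/dev/null
python3 -m crank '[[[-0.5,1.1,0],[0,0,0]],[[0,0,0],[0,0,0]],[[0,0,0],[0,0,0]],[[0,0,0],[0,0,0]]]' >/dev/null
python3 go.py c 32
python3 -m crank '[[[0,0,2],[0,0,0]],[[0,0,3],[0,0,0]],[[0,0,3],[0,0,0]],[[0,0,2.5],[0,0,0]],[[0,0,2],[0,0,0]]]' >/dev/null
python3 -m crank '[[[0,0,1.2],[0,0,0]],[[0,0,0.5],[0,0,0]],[[0,0,0],[0,0,0]],[[0,0,0],[0,0,0]]]' >/dev/null
python3 go.py c 32
```

```text
t16.6 [652.5 -97.5 172.5] F [-0.5 -0.  -0.2] w85.1 g 0.0 | tool cm to ['c', '32'] [-0.1   0.36 14.05] tilt [-0.     0.002 -1.   ] q7 -1.21
t17.6 [ 653.3 -100.4   31.8] F [-0.9  0.7  1.1] w85.1 g 0.0 | tool cm to ['c', '32'] [-0.05  0.04 -0.02] tilt [ 0.002 -0.    -1.   ] q7 -1.24
```

```bash

python3 -m crank '[[[0,0,0],[0,0,0]],[[0,0,0],[0,0,0]],[[0,0,0],[0,0,0]],[[0,0,0],[0,0,0]],[[0,0,0],[0,0,0]]]' 4.2 40 >/dev/null
python3 -m crank '[[[0,0,0],[0,0,0]],[[0,0,0],[0,0,0]],[[0,0,0],[0,0,0]],[[0,0,0],[0,0,0]]]' >/dev/null
python3 go.py C 130
python3 -m crank '[[[0,0,-1],[0,0,0]],[[0,0,-2.5],[0,0,0]],[[0,0,-4],[0,0,0]],[[0,0,-4],[0,0,0]],[[0,0,-1.5],[0,0,0]]]' >/dev/null
python3 go.py C 35
```

```text
t18.4 [ 653.2 -101.2   31.8] F [-0.3 -1.1  6.2] w51.4 g 41.5 | tool cm to ['C', '130'] [-10.54 -47.6   -9.89] tilt [ 0.002 -0.001 -1.   ] q7 -1.24
t18.9 [ 654.3 -100.6  165.2] F [-0.1 -0.3 -3.4] w51.0 g 42.3 | tool cm to ['C', '35'] [-10.72 -47.64  12.84] tilt [ 0.006 -0.    -1.   ] q7 -1.21
```

```bash

python3 -m crank '[[[-0.3,-1.4,0],[0,0,0]],[[-0.6,-2.6,0],[0,0,0]],[[-0.7,-3.3,0],[0,0,0]],[[-0.8,-3.5,0],[0,0,0]],[[-0.8,-3.5,0],[0,0,0]]]' >/dev/null
python3 -m crank '[[[-0.8,-3.5,0],[0,0,0]],[[-0.8,-3.5,0],[0,0,0]],[[-0.8,-3.5,0],[0,0,0]],[[-0.8,-3.5,0],[0,0,0]],[[-0.8,-3.5,0],[0,0,0]]]' >/dev/null
python3 -m crank '[[[-0.8,-3.5,0],[0,0,0]],[[-0.8,-3.5,0],[0,0,0]],[[-0.7,-3.3,0],[0,0,0]],[[-0.6,-2.6,0],[0,0,0]],[[-0.4,-1.6,0],[0,0,0]]]' >/dev/null
python3 -m crank '[[[-0.2,-0.8,0],[0,0,0]],[[0,0,0],[0,0,0]],[[0,0,0],[0,0,0]],[[0,0,0],[0,0,0]]]' >/dev/null
python3 go.py C 35
python3 - <<'E'
from h import *
p,d=optics.grab_frame("top"); W=cloud("top",d)
k,q=blob(W,d,(244,155),26,.085,.1); print(len(q), cv2.minEnclosingCircle((q[:,:2]*1000).astype(np.float32)) if len(q) else 0, np.median(q[:,2]) if len(q) else 0)
p,d=optics.grab_frame("side"); cv2.imwrite("pics/side4.png",cv2.resize(p[140:380,180:460,::-1],None,fx=2.4,fy=2.4))
E
```

```text
t20.9 [369.  288.8 160.2] F [-0.7 -0.8 -2.4] w51.3 g 42.3 | tool cm to ['C', '35'] [ 0.24 -0.59 12.52] tilt [-0.    -0.001 -1.   ] q7 -2.11
188 ((649.9111938476562, 88.25897979736328), 18.756032943725586) 0.09309322343102847
```

View pics/side4.png

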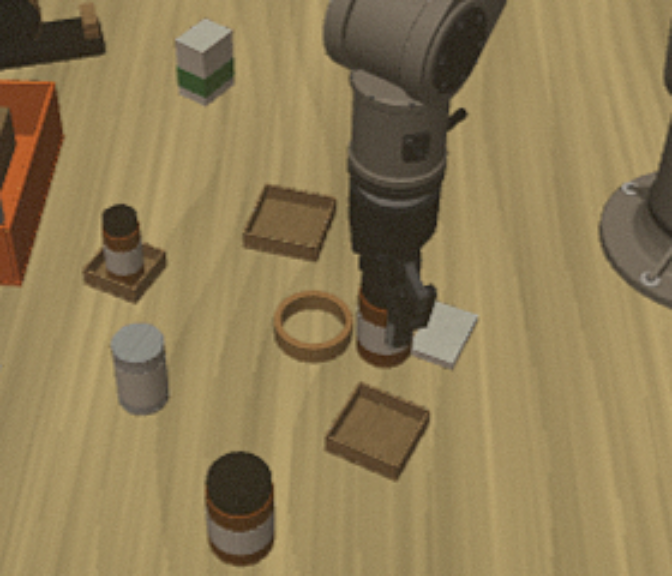

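Jar b is seated in tray B: lid at (650,88), 93 mm. Jar c hangs upright at crop (385,330), above tray C at (378,430). I'll correct by (0.2,-0.6) cm and lower.

```bash

python3 -m crank '[[[0.2,-0.5,1.5],[0,0,0]],[[0,0,2.5],[0,0,0]],[[0,0,3],[0,0,0]],[[0,0,2.5],[0,0,0]],[[0,0,1.2],[0,0,0]]]' >/dev/null
python3 -m crank '[[[0,0,0.7],[0,0,0]],[[0,0,0.3],[0,0,0]],[[0,0,0],[0,0,0]],[[0,0,0],[0,0,0]]]' >/dev/null; python3 go.py C 35
python3 -m crank '[[[0,0,0.2],[0,0,0]],[[0,0,0.1],[0,0,0]],[[0,0,0],[0,0,0]]]' >/dev/null; python3 go.py C 35
```

```text
t21.9 [369.  296.   44.5] F [ 0.5  1.  -2.9] w51.3 g 42.2 | tool cm to ['C', '35'] [-0.05  0.08  0.95] tilt [ 0.001  0.001 -1.   ] q7 -2.25
t22.1 [368.5 295.4  40.8] F [-0.4  0.8 -2.1] w51.5 g 42.2 | tool cm to ['C', '35'] [0.02 0.06 0.58] tilt [ 0.  0. -1.] q7 -2.25
```

```bash

python3 -m crank '[[[0,0,0.3],[0,0,0]],[[0,0,0.1],[0,0,0]],[[0,0,0],[0,0,0]]]' >/dev/null; python3 go.py C 35
python3 -m crank '[[[0,0,0.1],[0,0,0]],[[0,0,0],[0,0,0]]]' >/dev/null; python3 go.py C 35
python3 -m crank '[[[0,0,0.06],[0,0,0]],[[0,0,0],[0,0,0]]]' >/dev/null; python3 go.py C 35
```

```text
t22.4 [368.3 295.3  36.5] F [ 0.1 -0.6 -3. ] w50.9 g 42.2 | tool cm to ['C', '35'] [0.04 0.05 0.15] tilt [-0. -0. -1.] q7 -2.25
t22.6 [368.4 295.4  35.6] F [ 0.4 -0.1 -3.9] w51.2 g 42.2 | tool cm to ['C', '35'] [0.03 0.06 0.06] tilt [-0. -0. -1.] q7 -2.25
t22.9 [368.4 295.4  35. ] F [ 0.4  0.1 -2.4] w51.2 g 42.2 | tool cm to ['C', '35'] [0.03 0.06 0.  ] tilt [-0. -0. -1.] q7 -2.26
```

```bash

python3 -m crank '[[[0,0,0.06],[0,0,0]],[[0,0,0],[0,0,0]]]' >/dev/null; python3 go.py C 35
python3 -m crank '[[[0,0,0.03],[0,0,0]],[[0,0,0],[0,0,0]]]' >/dev/null; python3 go.py C 35
```

```text
t23.1 [368.5 295.5  34.7] F [-0.7 -1.6  2.5] w51.5 g 42.7 | tool cm to ['C', '35'] [ 0.02  0.06 -0.03] tilt [ 0. -0. -1.] q7 -2.26
t23.2 [368.5 295.5  34.7] F [-2.3 -2.2  8.4] w51.3 g 43.1 | tool cm to ['C', '35'] [ 0.02  0.06 -0.03] tilt [ 0. -0. -1.] q7 -2.26
```

```bash

python3 -m crank '[[[0,0,0],[0,0,0]],[[0,0,0],[0,0,0]],[[0,0,0],[0,0,0]],[[0,0,0],[0,0,0]],[[0,0,0],[0,0,0]]]' 8 >/dev/null
python3 -m crank '[[[0,0,0],[0,0,0]],[[0,0,-1],[0,0,0]],[[0,0,-3],[0,0,0]],[[0,0,-4],[0,0,0]],[[0,0,-4],[0,0,0]]]' 8.5 >/dev/null
python3 -m crank '[[[0,0,-2.5],[0,0,0]],[[0,0,0],[0,0,0]],[[0,0,0],[0,0,0]]]' >/dev/null
python3 go.py d 33
```

```text
t24.6 [368.6 295.4 179.9] F [-0.6 -0.5  0.1] w85.2 g 0.0 | tool cm to ['d', '33'] [16.18 -6.23 14.71] tilt [ 0.001  0.001 -1.   ] q7 -2.10
```

```bash

python3 -m crank '[[[2,-0.7,0],[0,0,0]],[[3.7,-1.4,0],[0,0,0]],[[4,-1.6,0],[0,0,0]],[[3.5,-1.3,0],[0,0,0]],[[2,-0.8,0],[0,0,0]]]' >/dev/null
python3 -m crank '[[[1,-0.4,0],[0,0,0]],[[0,0,0],[0,0,0]],[[0,0,0],[0,0,0]],[[0,0,0],[0,0,0]]]' >/dev/null
python3 go.py d 33
python3 - <<'E'
from h import *
p,d=optics.grab_frame("top"); W=cloud("top",d)
k,q=blob(W,d,(155,258),34,.085,.1); print(len(q), cv2.minEnclosingCircle((q[:,:2]*1000).astype(np.float32)) if len(q) else 0, np.median(q[:,2]) if len(q) else 0)
p,d=optics.grab_frame("side"); cv2.imwrite("pics/side5.png",cv2.resize(p[200:400,200:440,::-1],None,fx=2.5,fy=2.5))
E
```

```text
t25.4 [492.  415.2 179. ] F [-0.   0.3  0.8] w85.1 g 0.0 | tool cm to ['d', '33'] [ 0.16 -0.09 14.6 ] tilt [-0.001 -0.001 -1.   ] q7 -2.14
345 ((367.64056396484375, 296.15814208984375), 24.278844833374023) 0.09511450415651895
```

View pics/side5.png

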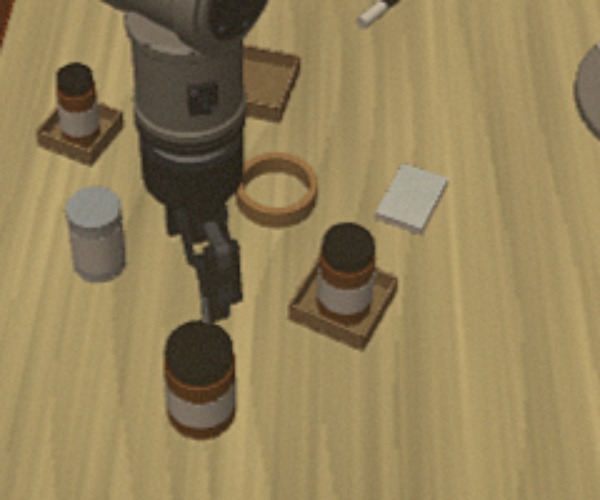

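Jar c is seated in tray C (lid at (368,296), 95 mm), and jar d stands at crop (200,380) below the open fingers. I'll descend on d, halting just above the lid to check the alignment.

```bash

python3 -m crank '[[[0.1,-0.1,2],[0,0,0]],[[0,0,3],[0,0,0]],[[0,0,1.5],[0,0,0]],[[0,0,0],[0,0,0]],[[0,0,0],[0,0,0]]]' >/dev/null
python3 go.py d 33
```

```text
t26.1 [493.6 417.7 114.8] F [0.4 0.9 0.9] w85.1 g 0.0 | tool cm to ['d', '33'] [-0.1   0.09  8.18] tilt [ 0.  0. -1.] q7 -2.17
```

```bash

python3 -m crank '[[[0,0,1.2],[0,0,0]],[[0,0,2],[0,0,0]],[[0,0,2],[0,0,0]],[[0,0,1.5],[0,0,0]],[[0,0,1],[0,0,0]]]' >/dev/null
python3 -m crank '[[[0,0,0.4],[0,0,0]],[[0,0,0],[0,0,0]],[[0,0,0],[0,0,0]]]' >/dev/null
python3 go.py d 33
python3 -m crank '[[[0,0,0],[0,0,0]],[[0,0,0],[0,0,0]],[[0,0,0],[0,0,0]],[[0,0,0],[0,0,0]],[[0,0,0],[0,0,0]]]' 5.2 45 >/dev/null
python3 -m crank '[[[0,0,0],[0,0,0]],[[0,0,0],[0,0,0]],[[0,0,0],[0,0,0]],[[0,0,0],[0,0,0]]]' >/dev/null
python3 go.py D 165
python3 -m crank '[[[0,0,-1],[0,0,0]],[[0,0,-2.5],[0,0,0]],[[0,0,-4],[0,0,0]],[[0,0,-4],[0,0,0]],[[0,0,-1.7],[0,0,0]]]' >/dev/null
python3 go.py D 36
```

```text
t26.9 [493.8 418.   33.9] F [ 0.5 -0.2 -0.1] w85.1 g 0.0 | tool cm to ['d', '33'] [-0.14  0.11  0.09] tilt [ 0.001  0.001 -1.   ] q7 -2.22
t27.8 [494.1 417.5  34.2] F [-0.7 -1.4  4.9] w61.0 g 44.4 | tool cm to ['D', '165'] [-18.43  37.19 -13.09] tilt [ 0.001  0.    -1.   ] q7 -2.22
t28.2 [494.4 419.1 169.8] F [-0.   1.2 -2. ] w60.8 g 45.5 | tool cm to ['D', '36'] [-18.62  37.34  13.2 ] tilt [ 0.004  0.004 -1.   ] q7 -2.15
```

```bash

python3 -m crank '[[[-0.6,1.2,0],[0,0,0]],[[-1.1,2.3,0],[0,0,0]],[[-1.5,3,0],[0,0,0]],[[-1.6,3.2,0],[0,0,0]],[[-1.6,3.2,0],[0,0,0]]]' >/dev/null
python3 -m crank '[[[-1.6,3.2,0],[0,0,0]],[[-1.6,3.2,0],[0,0,0]],[[-1.6,3.2,0],[0,0,0]],[[-1.6,3.2,0],[0,0,0]],[[-1.6,3.2,0],[0,0,0]]]' >/dev/null
python3 -m crank '[[[-1.5,3,0],[0,0,0]],[[-1.2,2.4,0],[0,0,0]],[[-0.9,1.8,0],[0,0,0]],[[-0.4,0.8,0],[0,0,0]],[[0,0,0],[0,0,0]]]' >/dev/null
python3 -m crank '[[[0,0,0],[0,0,0]],[[0,0,0],[0,0,0]]]' >/dev/null
python3 go.py D 37
python3 - <<'E'
from h import *
p,d=optics.grab_frame("side"); cv2.imwrite("pics/side6.png",cv2.resize(p[120:360,180:460,::-1],None,fx=2.4,fy=2.4))
E
```

```text
t29.9 [469.6   7.3 165. ] F [ 0.  -0.6 -3.6] w61.0 g 45.5 | tool cm to ['D', '37'] [-0.04  0.45 12.8 ] tilt [-0.     0.001 -1.   ] q7 -1.41
```

View pics/side6.png

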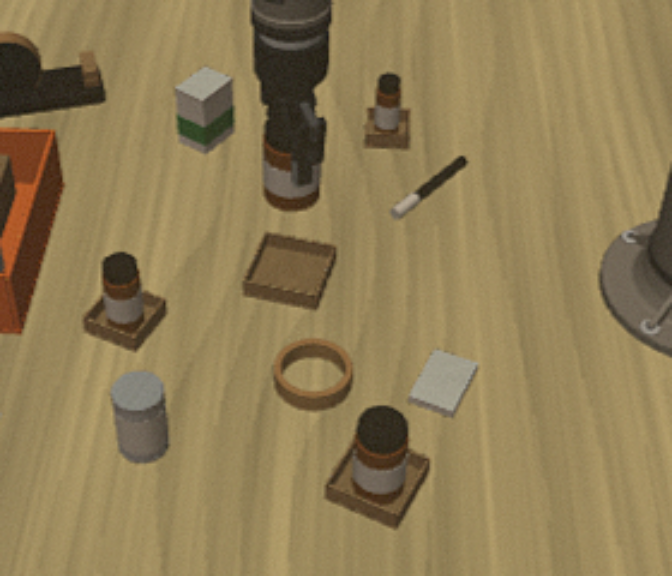

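Jar d hangs upright at crop (292,165), above tray D at (290,270). The other three stand in their trays. Lowering it.

```bash

python3 -m crank '[[[0,0.4,1.5],[0,0,0]],[[0,0,2.5],[0,0,0]],[[0,0,3],[0,0,0]],[[0,0,2.5],[0,0,0]],[[0,0,1.2],[0,0,0]]]' >/dev/null
python3 -m crank '[[[0,0,0.7],[0,0,0]],[[0,0,0.4],[0,0,0]],[[0,0,0],[0,0,0]],[[0,0,0],[0,0,0]]]' >/dev/null; python3 go.py D 37
python3 -m crank '[[[0,0,0.2],[0,0,0]],[[0,0,0.1],[0,0,0]],[[0,0,0],[0,0,0]]]' >/dev/null; python3 go.py D 37
```

```text
t30.9 [471.9   2.3  48. ] F [ 0.4  0.8 -2.8] w61.1 g 45.5 | tool cm to ['D', '37'] [-0.07 -0.11  1.1 ] tilt [ 0.002  0.    -1.   ] q7 -1.50
t31.2 [471.3   2.2  44.3] F [-0.3 -0.3 -3.6] w61.2 g 45.5 | tool cm to ['D', '37'] [ 0.   -0.1   0.73] tilt [ 0. -0. -1.] q7 -1.50
```

```bash

python3 -m crank '[[[0,0,0.3],[0,0,0]],[[0,0,0.2],[0,0,0]],[[0,0,0],[0,0,0]]]' >/dev/null; python3 go.py D 37
python3 -m crank '[[[0,0,0.1],[0,0,0]],[[0,0,0],[0,0,0]]]' >/dev/null; python3 go.py D 37
python3 -m crank '[[[0,0,0.06],[0,0,0]],[[0,0,0],[0,0,0]]]' >/dev/null; python3 go.py D 37
python3 -m crank '[[[0,0,0.05],[0,0,0]],[[0,0,0],[0,0,0]]]' >/dev/null; python3 go.py D 37
```

```text
t31.5 [470.9   2.2  38.8] F [ 0.8 -0.1 -2.7] w61.0 g 45.5 | tool cm to ['D', '37'] [ 0.03 -0.08  0.18] tilt [-0.001 -0.    -1.   ] q7 -1.51
t31.7 [471.2   2.2  38.1] F [ 0.2  0.8 -2.5] w61.5 g 45.5 | tool cm to ['D', '37'] [ 0.01 -0.09  0.11] tilt [-0. -0. -1.] q7 -1.51
t31.9 [471.2   2.3  37.6] F [ 0.1 -0.1 -2.2] w61.3 g 45.5 | tool cm to ['D', '37'] [ 0.   -0.09  0.06] tilt [ 0.  0. -1.] q7 -1.51
t32.1 [471.3   2.2  37.3] F [-0.6 -0.6 -0.3] w61.3 g 45.9 | tool cm to ['D', '37'] [-0.   -0.1   0.03] tilt [ 0. -0. -1.] q7 -1.51
```

Contact. One small nudge, then I'll release, rise clear and check.

```bash

python3 -m crank '[[[0,0,0.04],[0,0,0]],[[0,0,0],[0,0,0]]]' >/dev/null; python3 go.py D 37
python3 -m crank '[[[0,0,0],[0,0,0]],[[0,0,0],[0,0,0]],[[0,0,0],[0,0,0]],[[0,0,0],[0,0,0]],[[0,0,0],[0,0,0]]]' 8.5 >/dev/null
python3 -m crank '[[[0,0,0],[0,0,0]],[[0,0,-1],[0,0,0]],[[0,0,-3],[0,0,0]],[[0,0,-4],[0,0,0]],[[0,0,-4],[0,0,0]]]' >/dev/null
python3 -m crank '[[[0,0,-4],[0,0,0]],[[0,0,-3],[0,0,0]],[[-2,4,0],[0,0,0]],[[-2,4,0],[0,0,0]],[[-2,4,0],[0,0,0]]]' >/dev/null
python3 -m crank '[[[-2,4,0],[0,0,0]],[[-1,2,0],[0,0,0]],[[0,0,0],[0,0,0]],[[0,0,0],[0,0,0]]]' >/dev/null
python3 go.py D 37
python3 - <<'E'
from h import *
p,d=optics.grab_frame("top"); W=cloud("top",d)
for n,c,H in (("A",(390,270),.091),("B",(244,155),.093),("C",(155,258),.095),("D",(277,222),.097),("tin",(177,168),.084),("tea",(380,178),.088)):
    k,q=blob(W,d,c,30,H-.006,H+.008); print(n,len(q),cv2.minEnclosingCircle((q[:,:2]*1000).astype(np.float32)) if len(q) else 0, np.median(q[:,2]) if len(q) else 0)
p,d=optics.grab_frame("side"); cv2.imwrite("pics/side7.png",cv2.resize(p[120:360,180:460,::-1],None,fx=2.4,fy=2.4))
E
```

```text
t32.3 [471.3   2.2  37.2] F [-2.  -0.9  5.2] w61.6 g 46.5 | tool cm to ['D', '37'] [-0.   -0.1   0.02] tilt [ 0. -0. -1.] q7 -1.51
t34.2 [ 459.2 -198.4  227.1] F [0.1 0.5 0.1] w85.1 g 0.0 | tool cm to ['D', '37'] [  8.99 -18.07  19.02] tilt [ 0.  0. -1.] q7 -0.92
A 114 ((360.1560974121094, -270.8448791503906), 14.032828330993652) 0.09055734179736913
B 186 ((649.4945068359375, 88.30882263183594), 18.94942855834961) 0.09328570119954765
C 338 ((367.6162109375, 295.9715576171875), 23.953983306884766) 0.09528765746361606
D 454 ((470.7366943359375, 3.0408079624176025), 28.749046325683594) 0.09706197375809783
tin 363 ((606.873046875, 257.4304504394531), 26.79300308227539) 0.08431097369244357
tea 465 ((594.8735961914062, -256.1546936035156), 36.86758804321289) 0.08791768052839048
```

View pics/side7.png

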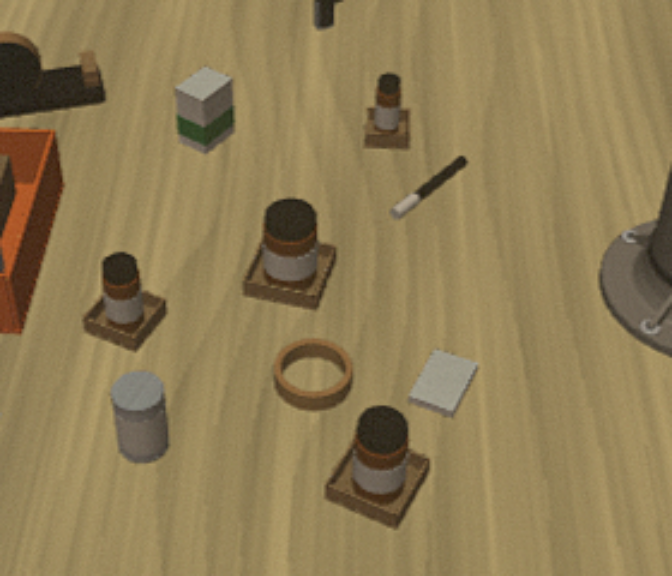

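All four jars stand upright at tray-floor height in their trays, at crop (388,105), (123,290), (380,450) and (290,240). The tin and tea box haven't moved, and the gripper is clear.

```bash
python3 -c "
from bench import r
print(r.hand_in())"
```

```text
the job is handed in; nothing more can be done
None
```

All four jars are standing upright in the trays of their size, the tin and tea box haven't moved, and I handed the job in after about 34 s of robot time.

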